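# Set a lacquer box up for measuring on a measuring board

### The job

Ready the long dark lacquer box for its length reading on the white measuring board: push it with the fingertips until one long side lies flush along the graduated fence and its end is flush against the fixed head plate, and slide the moving jaw up until it touches the box's other end. Only push - the box must stay flat on the board and must never be lifted or tipped - and leave the little black pot on the board and everything around it where they stand. Finish with the hand away, the jaw left resting against the box.

Things in the scene. Friction and masses are not known exactly. Their poses are not given: they have to be found in the camera images.
- board: Measuring board fixed to the table: white base plate 16 mm thick, origin on the table (z = 0) under it. Board y runs along it towards the fixed head, x across it, away from the robot, towards the fence; base covers x -120..100, y -250..250 mm; turned up to 0.25 rad. Fence (aluminium, graduated top): inner face at x = 80 mm, 12 mm thick, 24 mm high above the base, y -250..190.
- corner (a point): Inner corner where fence and fixed head meet, on the base's top: board x = 80, y = 190, z = 16 mm. The head is an aluminium plate 70 mm high above the base, 10 mm thick, spanning board x -100..79 mm, its face at y = 190 mm looking to -y at the jaw; foot and braces behind it.
- jaw (a joint): The sliding jaw along the board: 0 with its face at board y = -180 mm, growing (m) as it slides towards the head, up to 0.33; starts at 0 to 0.05. It can only slide, needs about 2 N and stays where it is left.
- jaw_face (a point): Bottom of the jaw's flat face (which meets the box), at board x = 0 on the base's top. Jaw: aluminium plate 150 mm wide (board x -75..75), 10 mm thick, 70 mm high. Behind it (-y) a foot plate 110 mm wide, 10 mm high, reaches 52 mm behind the face; two 6 mm slanting braces at x = -50 and +50 mm. Between them the plate's bare back can be pushed.
- box: The box to be measured: dark red-brown oblong lacquered wooden box, 70 mm (its x) by 140 mm (its y) by 52 mm high, lid shut fast, 0.3 to 0.6 kg. Origin at the centre of its underside. Starts on the base between jaw and head at board x -40..0, y 0..50 mm, turned up to 0.35 rad against the board, touching nothing else. Its y points roughly to the head.
- pot: Leave alone: small round black lacquer pot with a knob, 48 mm across, 41 mm high, standing on the base near the head's near corner, about board x -94, y 156 mm. Origin at the centre of its underside.
- basket: Leave alone: round coiled straw basket, 118 mm across, 59 mm high, on the table beyond the fence. Origin at the centre of its underside.
- caddy: Leave alone: square black lacquer caddy 72 x 72 mm, 92 mm high, on the table beyond the fence. Origin at the centre of its underside.
- bottle: Leave alone: white glue bottle, 54 mm across, 135 mm high, on the table beyond the fence. Origin at the centre of its underside.
- scissors: Leave alone: dark iron scissors about 200 x 95 mm, 12 mm thick, flat on the table beyond the board's head end. Origin at the pivot.
- stump: Leave alone: round bark-covered block 60 mm across, 42 mm high, with three twigs up to 74 mm, on the table on the robot's side of the board, near the head end. Origin at the centre of its underside.
- pencil: Leave alone: green pencil 176 mm long along its y, 7.5 mm thick, on the table on the robot's side of the board. Origin under its middle.

How it is judged (in metres and radians):
At the end, for the whole second after the job is handed in: The box lies flat on the base, its long side within 2.5 mm of the fence and within 0.02 rad of parallel, its end within 2.5 mm of the head, and the jaw's face within 2.5 mm of its other end; box and jaw at rest (x of box in the frame of board between 0.0425 and 0.0475 m and y of box in the frame of board between 0.1175 and 0.1225 m and z of box in the frame of board between 0.013 and 0.019 m and angle between the y axis of box and the y axis of board, either way round below 0.02 rad and angle between box's own z axis and vertical below 0.03 rad and y of jaw_face in the frame of box above -0.0725 m and linear speed of box below 0.01 m/s and velocity of joint jaw between -0.01 and 0.01 m/s); the robot touches nothing.
It fails at once if the box is lifted off the board (more than 6 mm) (z of box in the frame of board above 0.022 m).
It fails at once if the box is tipped (more than 0.15 rad) (angle between box's own z axis and vertical above 0.15 rad).
It fails at once if the little pot on the board is disturbed (moved more than 15 mm) (distance of pot from where it was at the start of the episode above 0.015 m).
It fails at once if another thing around the board is disturbed (moved more than 15 mm) (distance of any of basket, caddy, bottle, scissors, stump, pencil from where it was at the start of the episode above 0.015 m).
It also fails if it takes over 48 s, if anything falls off the work surface, if the arm or the gripper's body presses on something with over 40 N, if the wrist force passes 120 N, or if a joint passes its speed limit or range.

### The arm

A 6-joint arm with a two-finger parallel gripper is mounted at the origin on the work surface. World frame = base frame: x ahead of the robot, y to its left, z up, the work surface at z = 0. Lengths are in mm, angles in rad, forces in N, time in s.
With the tool pointing down it reaches from about 300 to 750 mm from the base axis. Payload 8.5 kg.
Tool frame: the origin (TCP) lies on the centre line of the jaws, within the pads' length; the fingertips stand 11 mm ahead of it and the grasp point (between the pads) lies 8 mm behind it (env.tip_reach is the distance from the TCP to the fingertips, in mm); z points along the fingers, y is the line along which they close (so a half turn about z gives the same grasp; the last joint's range is limited). The gripper opens to 85 mm and grips with 20 to 120 N. Pads are 22 mm wide; open, the fingers measure 114 mm over their backs; the gripper's body (76 mm by 85 mm) begins 54 mm behind the grasp point. The pads swing forward as they close: fully open they stand 13 mm farther back than shut.
Start: joints at [1.002, 0.381, 1.297, -0, 1.464, -0.215], TCP at [190.546, 515.919, 242.322] pointing down, gripper open.
Joint ranges: [-3.11, 3.11], [-0.89, 2.33], [0.22, 2.48], [-1.42, 4.56], [0.17, 2.85], [-2.88, 2.88]. Speed limits (rad/s): [2.39, 2.39, 3.14, 3.14, 3.14, 3.14].

### API

Orientations are given as a rotation vector (axis times angle).
In Python, from plant import env, optics gives the robot as it stands.
- The arm moves only by the tool carry_out, never from a script. Its argument "series" is a list of rows, each an object with "dp": the shift along the tool's x, y, z in cm, a list of three; "twist": the turn about the tool's z in degrees. A call has exactly 10 rows; each row is the pose to reach, as a shift and turn from the pose commanded when the call began, along the tool's axes at that moment; what a row does not reach only later rows make up. A row lasts 1/10 s, in which the tool goes at most 50 mm and 8.59 degrees, less where a joint would pass 70% of its speed; a pose out of reach is approached as far as the arm can. A call with a gripper value outside its range is refused whole. "fingers" is the finger opening in cm, from 0 to 8.54, set as the call begins (left out, the last holds). The fingers move at their own pace and stop on an object; "newtons" is the grip in N (left out, the last holds). Time passes only in rows, so rows that repeat a pose let the fingers close, or fill a call up. It gives the time, the measured TCP pose, the force, the opening and the grip force at its end, in the units of the state.
- env.sense(): the state, without advancing time (a new reading comes with each control period).
- optics.snapshot(name): name is "scene" or "top"; returns the picture (400x640x3 uint8, red, green, blue); there is no depth.
- optics.calibration(name): a dict with "K" (3x3 intrinsics, pixels), "cam_to_world" (4x4, takes a point from camera to world coordinates). Camera axes: x right, y down, z forward; pixel columns grow to the right and rows downward; lengths in mm; the calibration is good to about 2 mm. A picture is of the moment at which its call begins. calibration takes no time and is no camera call.
- env.finish_job(): hands the job in; it is judged then, once.
Trained networks look in the newest picture that a camera, given by its name, has taken for a name from the list of things; names that differ only in an ending like _2 or _b are one class to them, and where a whole thing is asked for, a point or a joint stands for the part that bears it (a point fixed in the world has none). Each returns a list of dicts, best first, with "confidence" (0 to 1); they miss things now and then, are a little off and sometimes report something else, mostly with a low value. They report only what shows in the picture. A call takes as long as a camera call.
- optics.silhouettes(camera, target): "pixels" (400x640 bool, what is visible of it) and "pixel" ([row, column] in pixels, amid what is visible of it).
The state is a dict: "t": time; "joint_pos": joint angles; "qvel": joint speeds; "effort": joint torques, N m; "tcp_pos": TCP position; "tool_rot": TCP orientation; "force": force on the tool from outside, world axes, zero at the start; "torque": the same for the moment, N m; "width": finger opening in mm; "gripper_force": force on a finger pad.
Only numpy, scipy, OpenCV 4.12 (cv2) and the standard library are available. Lean on these libraries where they do the work, as an engineer would, in place of code of your own. Each camera call takes 0.05 s, during which the arm holds its last target. There are 200 camera calls.

## Working session

There is one attempt and no reset: what is moved stays moved. The work goes in short steps, Python scripts to look and compute and a tool call to move; the robot and the scene stay as the last step left them, time stands still between calls to the robot, and variables do not carry over. Pictures are saved under pics/ and viewed, at most 10 in all, crops included, and the job is handed in when it is done.

Besides the shell and the picture viewer there is one more tool, called after "Request:" as a command line: name --argument value ..., lists and objects as JSON in quotes. carry_out: Moves the arm, as the interface text tells. Its arguments: {"type":"object","properties":{"series":{"type":"array"},"fingers":{"type":"number"},"newtons":{"type":"number"}},"required":["series"]}

```bash
ls; mkdir -p pics
cat > h.py <<'E'
import numpy as np, cv2
from plant import env, optics
def cal(n):
    c=optics.calibration(n); return np.array(c["K"]),np.array(c["cam_to_world"])
def toplane(n,rc,z):
    K,T=cal(n); rc=np.atleast_2d(rc).astype(float)
    d=np.c_[rc[:,1],rc[:,0],np.ones(len(rc))]@np.linalg.inv(K).T@T[:3,:3].T
    o=T[:3,3]; return o+d*((z-o[2])/d[:,2])[:,None]
def proj(n,P):
    K,T=cal(n); P=np.atleast_2d(P); c=(P-T[:3,3])@T[:3,:3]; u=c@K.T; return u[:,:2]/u[:,2:]
def save(n,f): 
    im=optics.snapshot(n); cv2.imwrite("pics/"+f,im[:,:,::-1]); return im
E
python3 - <<'E'
from h import *
s=env.sense();print(s)
for n in("scene","top"):
    save(n,n+"0.png"); K,T=cal(n); print(n,K.round(1).tolist(),T.round(3).tolist())
    for t in("board","box","jaw","pot","stump","pencil"):
        for r in optics.silhouettes(n,t)[:2]:
            m=r["pixels"].astype(np.uint8); c=max(cv2.findContours(m,0,2)[0],key=cv2.contourArea)
            print(t,round(r["confidence"],2),r["pixel"],cv2.minAreaRect(c),m.sum())
E
```

```text
pics
{'t': 0.0, 'joint_pos': array([ 1.00166661e+00,  3.81179821e-01,  1.29826942e+00, -4.49063995e-06,
        1.46361973e+00, -2.15309344e-01]), 'qvel': array([ 0.00128751, -0.00021203,  0.0008273 ,  0.00061191, -0.00033613,
        0.00043366]), 'effort': array([ 9.14762836e-05, -4.48471212e+01, -2.31273776e+01, -2.44135645e-04,
        4.87170400e-03, -1.02946984e-05]), 'tcp_pos': array([190.41553616, 515.67957885, 241.71754238]), 'tool_rot': array([-5.52785759e-01, -3.09200716e+00,  2.14519435e-03]), 'force': array([-0.15715543,  0.36761809,  0.25606136]), 'torque': array([0.01931573, 0.0193865 , 0.03701749]), 'gripper_force': 0.0, 'width': 85.32273976827791}
scene [[367.5, 0.0, 316.0], [0.0, 367.5, 200.3], [0.0, 0.0, 1.0]] [[0.726, 0.51, -0.462, 929.995], [0.688, -0.535, 0.49, -285.624], [0.002, -0.673, -0.739, 642.381], [0.0, 0.0, 0.0, 1.0]]
board 0.85 [244.8, 276.3] ((279.8568420410156, 220.6991424560547), (112.62548828125, 213.9544219970703), 33.3722038269043) 16999
box 0.64 [202.7, 294.8] ((294.95379638671875, 200.74551391601562), (37.816253662109375, 64.8653793334961), 13.
[... 867 characters left out ...]
6, -0.998, 1016.779], [0.0, 0.0, 0.0, 1.0]]
board 0.95 [228.3, 328.6] ((319.67083740234375, 220.57977294921875), (86.55355072021484, 198.286865234375), 76.37300109863281) 14823
box 0.75 [223.2, 316.6] ((314.57305908203125, 222.01687622070312), (28.619945526123047, 56.49789047241211), 57.9946174621582) 1571
jaw 0.92 [200.3, 378.7] ((381.6176452636719, 197.47061157226562), (69.60772705078125, 20.858062744140625), 75.96376037597656) 1086
pot 0.64 [269.1, 266.6] ((267.0, 268.0), (18.0, 18.0), 90.0) 287
stump 0.84 [301.3, 271.0] ((270.0, 304.0), (26.0, 24.0), 90.0) 542
pencil 0.54 [278.5, 360.7] ((364.0615539550781, 278.9923400878906), (3.224903106689453, 36.34217834472656), 82.87498474121094) 92
```

Run:
```python
import cv2
a=cv2.imread("pics/top0.png")[130:330,200:460]; cv2.imwrite("pics/t0c.png",cv2.resize(a,None,fx=3,fy=3,interpolation=2))
b=cv2.imread("pics/scene0.png")[100:330,150:430]; cv2.imwrite("pics/s0c.png",cv2.resize(b,None,fx=2.6,fy=2.6,interpolation=2))
```

```text
(no output)
```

View pics/t0c.png

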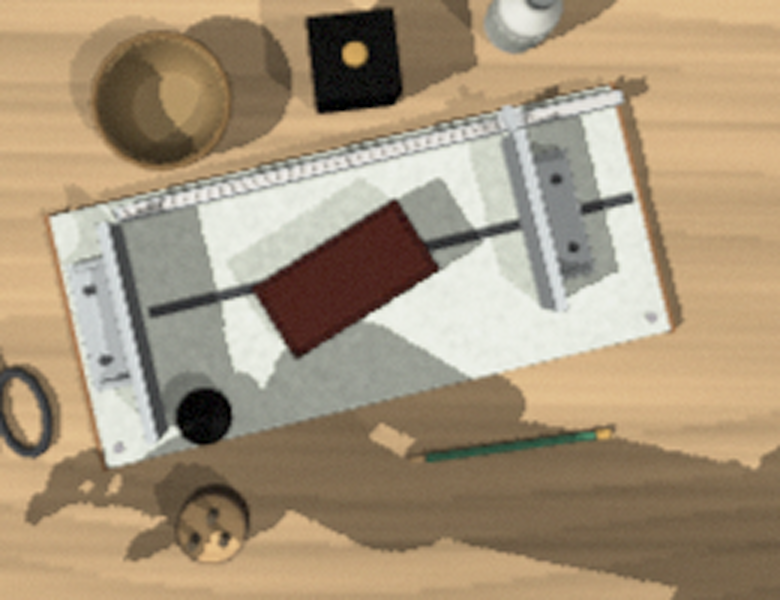

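View pics/s0c.png

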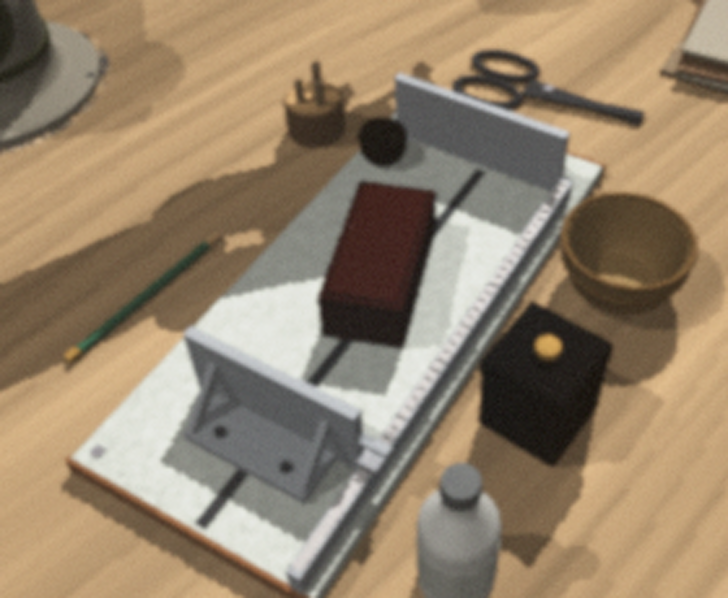

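The top crop shows the board tilted about 0.2 rad, its corners near (50,215) and (673,328) in crop pixels. The box sits mid-board at about (345,280), with its head end turned away from the fence. The jaw is at the right, near (530,210). The scene crop agrees, and the pot is by the head plate. I'll fit the poses from both views.

```bash
cat > fit.py <<'E'
from h import *
from scipy.optimize import least_squares
T=lambda u,v:((u+.5)/3-.5+200,(v+.5)/3-.5+130)
S=lambda u,v:((u+.5)/2.6-.5+150,(v+.5)/2.6-.5+100)
board=[("top",T(50,215),(100,250,16)),("top",T(673,328),(-120,-250,16)),("top",T(108,467),(-120,250,16)),
("scene",S(72,460),(-120,-250,16)),("scene",S(604,168),(100,250,16)),("scene",S(397,80),(-100,190,86)),("scene",S(566,137),(79,190,86))]
box=[("top",T(*p),q) for p,q in zip([(255,288),(395,200),(437,268),(300,357)],[(35,70),(35,-70),(-35,-70),(-35,70)])]+\
 [("scene",S(*p),q) for p,q in zip([(362,184),(434,192),(403,312),(322,297)],[(-35,70),(35,70),(35,-70),(-35,-70)])]
box=[(a,b,(*c,68)) for a,b,c in box]
def R(t): return np.array([[np.cos(t),-np.sin(t)],[np.sin(t),np.cos(t)]])
def res(p,L):
    o=[]
    for n,uv,q in L:
        w=np.r_[R(p[2])@q[:2]+p[:2],q[2]+(p[3] if len(p)>3 else 0)]
        o.append(proj(n,w)[0]-uv)
    return np.ravel(o)
if __name__=="__main__":
    pb=least_squares(res,[480,100,.2],args=(board,)); print("board",pb.x,pb.fun.reshape(-1,2).round(1).tolist())
    px=least_squares(res,[460,120,.5,0],args=(box,)); print("box",px.x,px.fun.reshape(-1,2).round(1).tolist())
    b=pb.x; print("box in board",R(b[2]).T@(px.x[:2]-b[:2]),px.x[2]-b[2])
    for n,uv in (("top",T(503,112)),("top",T(550,308)),("scene",S(192,330)),("scene",S(360,408))):
        w=toplane(n,uv[::-1],86)[0]; print("jawtop",R(b[2]).T@(w[:2]-b[:2]))
    w=toplane("top",(269.1,267),40)[0];print("pot",R(b[2]).T@(w[:2]-b[:2]))
    from scipy.spatial.transform import Rotation as Ro
    print(Ro.from_rotvec(env.sense()["tool_rot"]).as_matrix().round(3),env.tip_reach)
    np.save("b.npy",b)
E
python3 fit.py
```

```text
board [5.36966837e+02 6.84617641e+01 2.45617178e-01] [[-1.3, -0.6], [-0.5, -0.4], [-1.3, -0.3], [-1.1, 0.8], [-0.2, -0.5], [-1.2, -0.3], [0.0, 1.0]]
box [522.55671542  81.58451516   0.57728823  -3.36417713] [[-2.0, -0.4], [-0.5, -1.7], [0.8, -0.4], [-1.7, 0.8], [-1.7, -0.9], [0.6, -0.2], [0.2, 0.5], [-2.1, 1.5]]
box in board [-10.78677388  16.23279711] 0.3316710524633669
jawtop [  89.0189319  -138.61452671]
jawtop [ -73.11702917 -137.85514366]
jawtop [ -73.59337085 -143.92949753]
jawtop [  71.06666315 -140.74143198]
pot [-97.72255095 157.90037352]
[[-0.938  0.346 -0.   ]
 [ 0.346  0.938  0.   ]
 [ 0.     0.    -1.   ]] 11.0
```

```bash
cat > plan.py <<'E'
import sys,json
from h import *
from scipy.spatial.transform import Rotation as Ro
# pose of command kept in c.json : world xyz, yaw of tool y axis
def load():
    try: return json.load(open("c.json"))
    except: return [190.546,515.919,242.322,float(np.arctan2(.938,.346))]
def Rm(y): # tool axes from yaw of tool y
    ty=np.array([np.cos(y),np.sin(y),0]); tz=np.array([0,0,-1.]); return np.c_[np.cross(ty,tz),ty,tz]
b=np.load("b.npy")
def B(p): c,s=np.cos(b[2]),np.sin(b[2]); return np.array([b[0]+c*p[0]-s*p[1],b[1]+s*p[0]+c*p[1],p[2]])
def inB(w): c,s=np.cos(b[2]),np.sin(b[2]); d=np.array(w[:2])-b[:2]; return np.r_[c*d[0]+s*d[1],-s*d[0]+c*d[1],w[2]]
def plan(ws,commit=True):
    """ws: board-frame TCP waypoints; prints dp cm, twist deg"""
    c=load(); M=Rm(c[3])
    for w in ws:
        dp=(M.T@(B(w)-np.array(c[:3]))/10); dp=np.round(dp*20)/20
        tw=round(-np.degrees(b[2]+np.pi/2-c[3])*2)/2
        print("dp",dp.tolist(),"tw",tw)
    n=(np.array(c[:3])+M@dp*10).tolist()+[c[3]-np.radians(tw)]
    if commit: json.dump(n,open("c.json","w"))
def state():
    s=env.sense(); c=load(); f=np.array(s["force"]); cb,sb=np.cos(b[2]),np.sin(b[2])
    print("t",round(s["t"],2),"tcp board",inB(s["tcp_pos"]).round(1),"cmd",inB(c[:3]).round(1),"F board",np.round([cb*f[0]+sb*f[1],-sb*f[0]+cb*f[1],f[2]],1),"w",round(s["width"],1))
if __name__=="__main__":
    state(); plan(json.loads(sys.argv[1]))
E
python3 plan.py "[[-95,16,240]]"
```

```text
t 0.7 tcp board [-227.2  518.3  242.3] cmd [-227.2  518.3  242.3] F board [-0.5  0.2  0.4] w 85.2
dp [-39.25, -34.05, 0.25] tw -34.5
```

Request:
carry_out --series '[{"dp": [-3.1, -2.7, 0], "twist": -3.5}, {"dp": [-6.2, -5.4, 0], "twist": -7}, {"dp": [-9.3, -8.1, 0], "twist": -10.5}, {"dp": [-12.4, -10.8, 0], "twist": -14}, {"dp": [-15.5, -13.5, 0], "twist": -17.5}, {"dp": [-18.6, -16.2, 0], "twist": -21}, {"dp": [-21.7, -18.9, 0], "twist": -24.5}, {"dp": [-24.8, -21.6, 0], "twist": -28}, {"dp": [-27.9, -24.3, 0], "twist": -31.5}, {"dp": [-31, -27, 0], "twist": -34.5}]' --fingers 8.5 --newtons 40

```text
t: 1.7
tcp_pos: [388.3, 153.7, 242.6]
tool_rot: [-0.393, 3.116, 0.0]
force: [0.7, 0.8, 1.0]
width: 85.0
gripper_force: 0.0
```

Run:
```python
from plan import *
c=load();n=(np.array(c[:3])+Rm(c[3])@np.array([-310,-270,0])).tolist()+[c[3]+np.radians(34.5)]
json.dump(n,open("c.json","w")); state(); print(env.sense()["tcp_pos"],Ro.from_rotvec(env.sense()["tool_rot"]).as_matrix().round(3),n)
plan([[-95,16,240],[-95,16,35]])
```

```text
t 1.7 tcp board [-123.5  118.8  242.6] cmd [ 215.8 -253.3  239.8] F board [0.9 0.6 1. ] w 85.0
[388.32291795 153.65241958 242.56140501] [[-0.969 -0.248  0.001]
 [-0.248  0.969  0.   ]
 [-0.001 -0.    -1.   ]] [807.8841504585534, -124.74399996997394, 239.822, np.float64(2.421687944046229)]
dp [10.25, 39.85, -0.0] tw 34.5
dp [10.25, 39.85, 20.5] tw 34.5
```

Run:
```python
from plan import *
import os; os.remove("c.json")
c=load();n=(np.array(c[:3])+Rm(c[3])@np.array([-310,-270,0])).tolist()+[float(c[3]+np.radians(34.5))]
json.dump(n,open("c.json","w")); state(); print(n)
plan([[-95,16,240],[-95,16,35]])
```

```text
t 1.7 tcp board [-123.5  118.8  242.6] cmd [-123.4  120.5  242.3] F board [0.9 0.6 1. ] w 85.0
[387.9494335335918, 155.31965941664726, 242.322, 1.8195493521081856]
dp [-2.8, -10.45, 0.25] tw 0.0
dp [-2.8, -10.45, 20.75] tw 0.0
```

Request:
carry_out --series '[{"dp": [-1, -3.5, 0], "twist": 0}, {"dp": [-2, -7, 1], "twist": 0}, {"dp": [-2.8, -10.45, 3], "twist": 0}, {"dp": [-2.8, -10.45, 6.5], "twist": 0}, {"dp": [-2.8, -10.45, 10], "twist": 0}, {"dp": [-2.8, -10.45, 13.5], "twist": 0}, {"dp": [-2.8, -10.45, 17], "twist": 0}, {"dp": [-2.8, -10.45, 19.5], "twist": 0}, {"dp": [-2.8, -10.45, 20.75], "twist": 0}, {"dp": [-2.8, -10.45, 20.75], "twist": 0}]'

```text
t: 2.7
tcp_pos: [440.0, 60.9, 33.6]
tool_rot: [0.389, -3.114, -0.001]
force: [-0.0, 0.2, 0.2]
width: 85.1
gripper_force: 0.0
```

Run:
```python
from plan import *
state()
im=save("scene","s1.png"); cv2.imwrite("pics/s1c.png",cv2.resize(im[60:330,150:430],None,fx=2.1,fy=2.1,interpolation=2))
plan([[-45,16,35]])
```

```text
t 2.7 tcp board [-95.9  16.2  33.6] cmd [-95.1  16.1  34.8] F board [0.  0.1 0.2] w 85.1
dp [-5.0, -0.0, -0.0] tw 0.0
```

View pics/s1c.png

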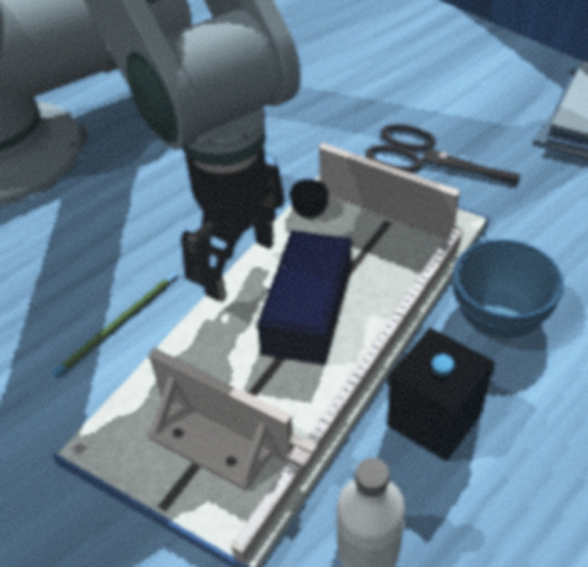

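The hand is down beside the box's near side: fingertips at about (215,295) and (265,240) in the crop, both facing the box. The colours are only channel-swapped. Next I push towards the fence.

Request:
carry_out --series '[{"dp": [-0.5, 0, 0], "twist": 0}, {"dp": [-1, 0, 0], "twist": 0}, {"dp": [-1.5, 0, 0], "twist": 0}, {"dp": [-2, 0, 0], "twist": 0}, {"dp": [-2.5, 0, 0], "twist": 0}, {"dp": [-3, 0, 0], "twist": 0}, {"dp": [-3.5, 0, 0], "twist": 0}, {"dp": [-4, 0, 0], "twist": 0}, {"dp": [-4.5, 0, 0], "twist": 0}, {"dp": [-5, 0, 0], "twist": 0}]'

```text
t: 3.75
tcp_pos: [489.5, 73.3, 34.8]
tool_rot: [0.389, -3.117, -0.0]
force: [-2.5, 0.5, 0.6]
width: 84.8
gripper_force: 0.9
```

Run:
```python
from plan import *
state(); im=save("scene","s2.png")[:,:,::-1]; a=im[100:330,150:430]
t=save("top","t2.png")[:,:,::-1][130:330,180:460]
cv2.imwrite("pics/c2.png",np.vstack([cv2.resize(a,(365,300)),cv2.resize(t,(365,261))]))
plan([[-12,16,35]])
```

```text
t 3.75 tcp board [-44.9  16.2  34.8] cmd [-45.1  16.2  34.8] F board [-2.3  1.1  0.6] w 84.8
dp [-3.3, -0.05, -0.0] tw 0.0
```

View pics/c2.png

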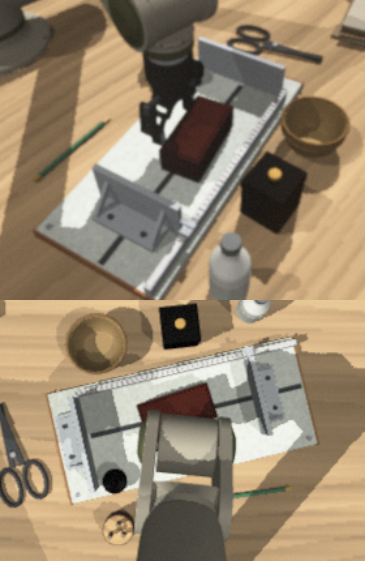

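The box is turning towards parallel and its side is nearly along the fingers: (195,140) in the upper view, (180,400) in the lower. The force is only about 2.5 N, so I keep pushing.

Request:
carry_out --series '[{"dp": [-0.4, 0, 0], "twist": 0}, {"dp": [-0.8, 0, 0], "twist": 0}, {"dp": [-1.2, 0, 0], "twist": 0}, {"dp": [-1.6, 0, 0], "twist": 0}, {"dp": [-2, 0, 0], "twist": 0}, {"dp": [-2.3, 0, 0], "twist": 0}, {"dp": [-2.6, 0, 0], "twist": 0}, {"dp": [-2.9, 0, 0], "twist": 0}, {"dp": [-3.1, 0, 0], "twist": 0}, {"dp": [-3.3, 0, 0], "twist": 0}]'

```text
t: 4.85
tcp_pos: [521.2, 81.3, 34.8]
tool_rot: [0.389, -3.117, 0.0]
force: [-4.3, -1.5, 2.9]
width: 84.8
gripper_force: 2.0
```

Run:
```python
from plan import *
state(); plan([[0,16,35]])
```

```text
t 4.85 tcp board [-12.2  16.3  34.8] cmd [-12.1  15.8  34.8] F board [-4.5 -0.4  2.9] w 84.8
dp [-1.2, 0.0, -0.0] tw 0.0
```

Request:
carry_out --series '[{"dp": [-0.1, 0, 0], "twist": 0}, {"dp": [-0.2, 0, 0], "twist": 0}, {"dp": [-0.3, 0, 0], "twist": 0}, {"dp": [-0.4, 0, 0], "twist": 0}, {"dp": [-0.5, 0, 0], "twist": 0}, {"dp": [-0.6, 0, 0], "twist": 0}, {"dp": [-0.7, 0, 0], "twist": 0}, {"dp": [-0.8, 0, 0], "twist": 0}, {"dp": [-0.9, 0, 0], "twist": 0}, {"dp": [-1, 0, 0], "twist": 0}]'

```text
t: 5.85
tcp_pos: [529.0, 83.4, 34.8]
tool_rot: [0.388, -3.113, -0.0]
force: [-16.6, -5.1, 12.0]
width: 84.7
gripper_force: 8.3
```

Run:
```python
from plan import *
c=load(); 
c[:3]=B(inB(c[:3])+[-2,0,0]).tolist(); json.dump(c,open("c.json","w")); state()
```

```text
t 5.85 tcp board [-4.1 16.5 34.8] cmd [-2.1 15.9 34.8] F board [-17.3  -0.9  12. ] w 84.7
```

Contact at the fence is firm: 17 N and stopped. I retract, close the fingers and go behind the jaw.

Request:
carry_out --series '[{"dp": [1, 0, 0], "twist": 0}, {"dp": [3, 0, 0], "twist": 0}, {"dp": [3, 0, -3], "twist": 0}, {"dp": [3, 0, -7], "twist": 0}, {"dp": [3, 0, -11], "twist": 0}, {"dp": [2.5, -2, -14], "twist": 0}, {"dp": [1, -6, -14.5], "twist": 0}, {"dp": [-1, -10, -14.5], "twist": 0}, {"dp": [-2, -14.5, -14.5], "twist": 0}, {"dp": [-2, -18, -14.5], "twist": 0}]' --fingers 0

```text
t: 6.85
tcp_pos: [596.1, -88.2, 179.7]
tool_rot: [-0.388, 3.115, -0.001]
force: [-0.2, -0.1, -0.8]
width: 0.1
gripper_force: 0.0
```

Run:
```python
from plan import *
c=load(); c[:3]=(np.array(c[:3])+Rm(c[3])@np.array([-20,-180,-145.])).tolist(); json.dump(c,open("c.json","w")); state()
plan([[20,-187,52]])
im=save("scene","s3.png"); t=save("top","t3.png")
cv2.imwrite("pics/c3.png",np.vstack([cv2.resize(im[100:330,150:430],(365,300)),cv2.resize(t[130:330,180:460],(365,261))])[:,:,::-1])
r=optics.silhouettes("top","box")[:1]
for q in r: 
    c=max(cv2.findContours(q["pixels"].astype(np.uint8),0,2)[0],key=cv2.contourArea); R=cv2.minAreaRect(c); print(q["confidence"],R)
    print([inB(w).round(1) for w in toplane("top",cv2.boxPoints(R)[:,::-1],68)])
```

```text
t 6.85 tcp board [  19.3 -166.3  179.7] cmd [  18.5 -164.1  179.8] F board [-0.2 -0.  -0.8] w 0.1
dp [-0.15, -2.3, 12.8] tw 0.0
0.98 ((312.5311584472656, 199.63812255859375), (29.546424865722656, 57.33076095581055), 77.27564239501953)
[array([80.3, 78. , 68. ]), array([ 78.9, -62.6,  68. ]), array([  6.3, -61.5,  68. ]), array([ 8.2, 78.7, 68. ])]
```

View pics/c3.png

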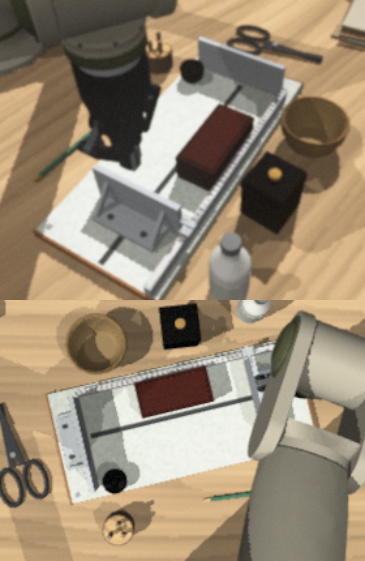

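The box lies along the fence, top view about (175,392), board y about -62 to 78 and turned within 0.02 rad. The jaw is still behind it, clear of the hand.

Request:
carry_out --series '[{"dp": [-0.15, -1.5, 0], "twist": 0}, {"dp": [-0.15, -2.3, 1], "twist": 0}, {"dp": [-0.15, -2.3, 4], "twist": 0}, {"dp": [-0.15, -2.3, 7.5], "twist": 0}, {"dp": [-0.15, -2.3, 11], "twist": 0}, {"dp": [-0.15, -2.3, 12.8], "twist": 0}, {"dp": [-0.15, -2.3, 12.8], "twist": 0}, {"dp": [-0.15, -1.9, 12.8], "twist": 0}, {"dp": [-0.15, -1.4, 12.8], "twist": 0}, {"dp": [-0.15, -0.8, 12.8], "twist": 0}]'

```text
t: 8.0
tcp_pos: [598.4, -93.2, 53.2]
tool_rot: [-0.389, 3.115, -0.003]
force: [0.7, -1.7, 1.6]
width: -0.1
gripper_force: 1.0
```

Run:
```python
from plan import *
c=load(); c[:3]=(np.array(c[:3])+Rm(c[3])@np.array([0,15,0.])).tolist(); json.dump(c,open("c.json","w")); state()
plan([[18.5,-92,52]])
```

```text
t 8.0 tcp board [  20.3 -171.7   53.2] cmd [  20.  -172.1   51.8] F board [ 0.2 -1.8  1.6] w -0.1
dp [0.1, 8.0, -0.0] tw 0.0
```

Request:
carry_out --series '[{"dp": [0, 0.5, 0], "twist": 0}, {"dp": [0, 1.2, 0], "twist": 0}, {"dp": [0, 2, 0], "twist": 0}, {"dp": [0, 2.8, 0], "twist": 0}, {"dp": [0, 3.6, 0], "twist": 0}, {"dp": [0, 4.4, 0], "twist": 0}, {"dp": [0, 5.2, 0], "twist": 0}, {"dp": [0, 5.8, 0], "twist": 0}, {"dp": [0, 6.2, 0], "twist": 0}, {"dp": [0, 6.5, 0], "twist": 0}]'

```text
t: 9.0
tcp_pos: [582.6, -29.7, 52.9]
tool_rot: [-0.389, 3.115, -0.001]
force: [2.0, -1.1, 6.6]
width: 0.4
gripper_force: 3.1
```

Run:
```python
from plan import *
c=load(); c[:3]=(np.array(c[:3])+Rm(c[3])@np.array([-1,-15,0.])).tolist(); json.dump(c,open("c.json","w")); state()
```

```text
t 9.0 tcp board [  20.4 -106.3   52.9] cmd [  19.8 -107.1   51.8] F board [ 1.6 -1.6  6.6] w 0.4
```

Run:
```python
from plan import *
im=save("scene","s4.png"); state()
cv2.imwrite("pics/c4.png",cv2.resize(im[120:300,180:380],None,fx=3,fy=3,interpolation=2)[:,:,::-1])
```

```text
t 9.05 tcp board [  20.3 -105.9   52.9] cmd [  19.8 -107.1   51.8] F board [ 1.7 -0.8  6. ] w 0.0
```

View pics/c4.png

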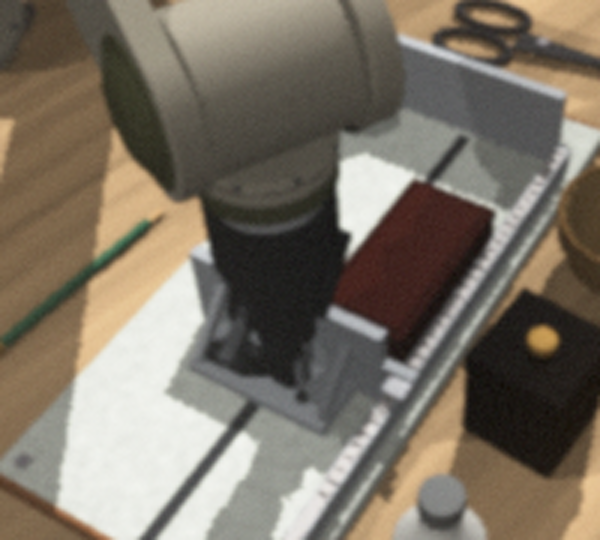

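The hand sits behind the jaw at (270,350) with the box clear ahead. The 6 N upward load suggests the finger linkage is touching the plate's top edge. I back off, raise 15 mm and push again.

Request:
carry_out --series '[{"dp": [0, -0.8, 0], "twist": 0}, {"dp": [0, -0.8, -0.8], "twist": 0}, {"dp": [0, -0.8, -1.6], "twist": 0}, {"dp": [0, -0.3, -1.6], "twist": 0}, {"dp": [0, 0.2, -1.6], "twist": 0}, {"dp": [0, 0.7, -1.6], "twist": 0}, {"dp": [0, 1.2, -1.6], "twist": 0}, {"dp": [0, 1.8, -1.6], "twist": 0}, {"dp": [0, 2.4, -1.6], "twist": 0}, {"dp": [0, 3, -1.6], "twist": 0}]'

```text
t: 10.05
tcp_pos: [574.4, -1.1, 67.7]
tool_rot: [0.389, -3.117, 0.001]
force: [0.4, -4.7, -3.2]
width: 0.2
gripper_force: 2.2
```

Run:
```python
from plan import *
c=load(); c[:3]=(np.array(c[:3])+Rm(c[3])@np.array([0,30,-16.])).tolist(); json.dump(c,open("c.json","w")); state()
im=save("scene","s5.png")
for r in optics.silhouettes("scene","box")[:1]: print(r["confidence"],r["pixel"])
```

```text
t 10.05 tcp board [ 19.4 -76.6  67.7] cmd [ 19.7 -77.1  67.8] F board [-0.7 -4.7 -3.2] w 0.2
0.89 [200.8, 319.7]
```

Request:
carry_out --series '[{"dp": [0, 0.6, 0], "twist": 0}, {"dp": [0, 1.2, 0], "twist": 0}, {"dp": [0, 1.8, 0], "twist": 0}, {"dp": [0, 2.4, 0], "twist": 0}, {"dp": [0, 3, 0], "twist": 0}, {"dp": [0, 3.6, 0], "twist": 0}, {"dp": [0, 4.2, 0], "twist": 0}, {"dp": [0, 4.8, 0], "twist": 0}, {"dp": [0, 5.4, 0], "twist": 0}, {"dp": [0, 6, 0], "twist": 0}]'

```text
t: 11.15
tcp_pos: [559.8, 57.5, 67.9]
tool_rot: [-0.389, 3.117, -0.0]
force: [3.1, -4.0, -2.0]
width: 0.3
gripper_force: 2.1
```

Request:
carry_out --series '[{"dp": [0, 0.4, 0], "twist": 0}, {"dp": [0, 0.8, 0], "twist": 0}, {"dp": [0, 1.2, 0], "twist": 0}, {"dp": [0, 1.6, 0], "twist": 0}, {"dp": [0, 1.9, 0], "twist": 0}, {"dp": [0, 2.2, 0], "twist": 0}, {"dp": [0, 2.4, 0], "twist": 0}, {"dp": [0, 2.6, 0], "twist": 0}, {"dp": [0, 2.8, 0], "twist": 0}, {"dp": [0, 3, 0], "twist": 0}]'

```text
t: 12.15
tcp_pos: [552.5, 86.1, 67.9]
tool_rot: [-0.389, 3.117, -0.0]
force: [3.5, -2.8, -1.1]
width: 0.2
gripper_force: 2.0
```

Run:
```python
from plan import *
c=load(); c[:3]=(np.array(c[:3])+Rm(c[3])@np.array([0,90,0.])).tolist(); json.dump(c,open("c.json","w")); state()
im=save("scene","s6.png")
cv2.imwrite("pics/c6.png",cv2.resize(im[100:280,200:400],None,fx=3,fy=3,interpolation=2)[:,:,::-1])
```

```text
t 12.15 tcp board [19.3 13.4 67.9] cmd [19.4 12.9 67.8] F board [ 2.7 -3.6 -1.1] w 0.2
```

View pics/c6.png

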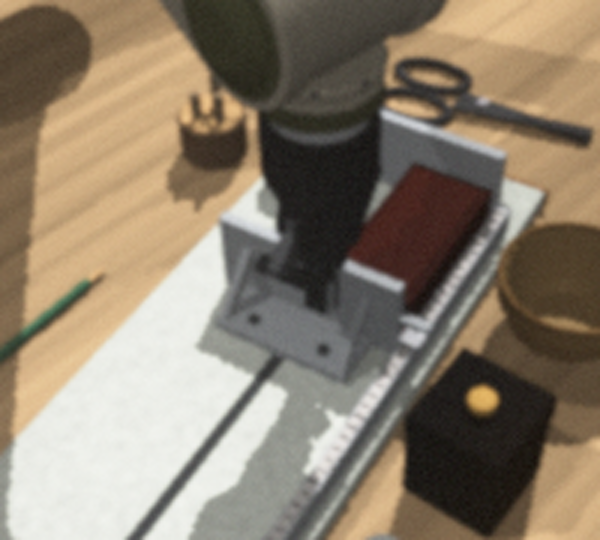

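The jaw at (310,270) is touching the box's end, and the box is close to the head plate at (440,180), still along the fence. I continue slowly.

Request:
carry_out --series '[{"dp": [0, 0.1, 0], "twist": 0}, {"dp": [0, 0.2, 0], "twist": 0}, {"dp": [0, 0.3, 0], "twist": 0}, {"dp": [0, 0.4, 0], "twist": 0}, {"dp": [0, 0.5, 0], "twist": 0}, {"dp": [0, 0.6, 0], "twist": 0}, {"dp": [0, 0.7, 0], "twist": 0}, {"dp": [0, 0.8, 0], "twist": 0}, {"dp": [0, 0.9, 0], "twist": 0}, {"dp": [0, 1, 0], "twist": 0}]'

```text
t: 13.2
tcp_pos: [550.0, 95.7, 67.9]
tool_rot: [-0.389, 3.117, -0.0]
force: [4.1, -3.2, 0.4]
width: -0.1
gripper_force: 2.1
```

Run:
```python
from plan import *
c=load(); c[:3]=(np.array(c[:3])+Rm(c[3])@np.array([0,10,0.])).tolist(); json.dump(c,open("c.json","w")); state()
```

```text
t 13.2 tcp board [19.3 23.2 67.9] cmd [19.4 22.9 67.8] F board [ 3.2 -4.1  0.4] w -0.1
```

Request:
carry_out --series '[{"dp": [0, 0.1, 0], "twist": 0}, {"dp": [0, 0.2, 0], "twist": 0}, {"dp": [0, 0.3, 0], "twist": 0}, {"dp": [0, 0.4, 0], "twist": 0}, {"dp": [0, 0.5, 0], "twist": 0}, {"dp": [0, 0.6, 0], "twist": 0}, {"dp": [0, 0.6, 0], "twist": 0}, {"dp": [0, 0.6, 0], "twist": 0}, {"dp": [0, 0.6, 0], "twist": 0}, {"dp": [0, 0.6, 0], "twist": 0}]'

```text
t: 14.2
tcp_pos: [549.0, 99.9, 68.0]
tool_rot: [-0.389, 3.117, -0.004]
force: [4.1, -12.3, -0.7]
width: -0.5
gripper_force: 6.4
```

Run:
```python
from plan import *
c=load(); c[:3]=(np.array(c[:3])+Rm(c[3])@np.array([0,6,0.])).tolist(); json.dump(c,open("c.json","w")); state()
```

```text
t 14.2 tcp board [19.3 27.6 68. ] cmd [19.4 28.9 67.8] F board [  1.  -12.9  -0.7] w -0.5
```

Stalled at 13 N: the box is seated against the head. I back off, lift, and re-press it to the fence with fingers partly open.

Request:
carry_out --series '[{"dp": [0, -0.6, 0], "twist": 0}, {"dp": [0, -1.2, -1], "twist": 0}, {"dp": [0, -1.2, -4], "twist": 0}, {"dp": [0, -1.2, -8], "twist": 0}, {"dp": [1, 0, -10], "twist": 0}, {"dp": [3, 3, -10], "twist": 0}, {"dp": [5, 6, -10], "twist": 0}, {"dp": [5.5, 8, -10], "twist": 0}, {"dp": [5.5, 9, -10], "twist": 0}, {"dp": [5.5, 9, -10], "twist": 0}]' --fingers 7

```text
t: 15.2
tcp_pos: [472.5, 176.2, 167.8]
tool_rot: [0.392, -3.116, -0.001]
force: [-0.9, 0.3, 0.4]
width: 69.8
gripper_force: 0.0
```

Run:
```python
from plan import *
c=load(); c[:3]=(np.array(c[:3])+Rm(c[3])@np.array([55,90,-100.])).tolist(); json.dump(c,open("c.json","w")); state()
plan([[-36,119,35]])
```

```text
t 15.2 tcp board [-36.3 120.2 167.8] cmd [-35.9 118.8 167.8] F board [-0.8  0.6  0.4] w 69.8
dp [0.0, 0.0, 13.3] tw 0.0
```

Request:
carry_out --series '[{"dp": [0, 0, 3], "twist": 0}, {"dp": [0, 0, 6.5], "twist": 0}, {"dp": [0, 0, 10], "twist": 0}, {"dp": [0, 0, 12.5], "twist": 0}, {"dp": [0, 0, 13.3], "twist": 0}, {"dp": [0, 0, 13.3], "twist": 0}, {"dp": [-0.6, 0, 13.3], "twist": 0}, {"dp": [-1.2, 0, 13.3], "twist": 0}, {"dp": [-1.8, 0, 13.3], "twist": 0}, {"dp": [-2.3, 0, 13.3], "twist": 0}]'

```text
t: 16.2
tcp_pos: [496.3, 181.2, 35.5]
tool_rot: [-0.389, 3.116, 0.0]
force: [0.0, -1.3, 0.4]
width: 70.0
gripper_force: 0.0
```

Request:
carry_out --series '[{"dp": [-0.1, 0, 0], "twist": 0}, {"dp": [-0.2, 0, 0], "twist": 0}, {"dp": [-0.3, 0, 0], "twist": 0}, {"dp": [-0.4, 0, 0], "twist": 0}, {"dp": [-0.5, 0, 0], "twist": 0}, {"dp": [-0.6, 0, 0], "twist": 0}, {"dp": [-0.7, 0, 0], "twist": 0}, {"dp": [-0.8, 0, 0], "twist": 0}, {"dp": [-0.9, 0, 0], "twist": 0}, {"dp": [-0.9, 0, 0], "twist": 0}]'

```text
t: 17.2
tcp_pos: [504.1, 183.2, 34.8]
tool_rot: [-0.389, 3.117, -0.0]
force: [1.1, 0.2, -0.2]
width: 69.8
gripper_force: 0.0
```

Run:
```python
from plan import *
c=load(); c[:3]=(np.array(c[:3])+Rm(c[3])@np.array([-32,0,0.])).tolist(); json.dump(c,open("c.json","w")); state()
```

```text
t 17.2 tcp board [ -4.  119.3  34.8] cmd [ -3.9 118.9  34.8] F board [ 1.1 -0.1 -0.2] w 69.8
```

Request:
carry_out --series '[{"dp": [-0.05, 0, 0], "twist": 0}, {"dp": [-0.1, 0, 0], "twist": 0}, {"dp": [-0.15, 0, 0], "twist": 0}, {"dp": [-0.2, 0, 0], "twist": 0}, {"dp": [-0.25, 0, 0], "twist": 0}, {"dp": [-0.3, 0, 0], "twist": 0}, {"dp": [-0.3, 0, 0], "twist": 0}, {"dp": [-0.3, 0, 0], "twist": 0}, {"dp": [-0.3, 0, 0], "twist": 0}, {"dp": [-0.3, 0, 0], "twist": 0}]'

```text
t: 18.2
tcp_pos: [504.1, 183.2, 34.8]
tool_rot: [0.387, -3.111, 0.001]
force: [-13.0, -5.6, 9.8]
width: 69.8
gripper_force: 7.1
```

Run:
```python
from plan import *
c=load(); c[:3]=(np.array(c[:3])+Rm(c[3])@np.array([-3,0,0.])).tolist(); json.dump(c,open("c.json","w")); state()
```

```text
t 18.2 tcp board [ -4.  119.3  34.8] cmd [ -0.9 118.9  34.8] F board [-13.9  -2.3   9.8] w 69.8
```

The box did not budge (contact at x = -4.0, 14 N), so it is already flush. I retreat and check.

Request:
carry_out --series '[{"dp": [1, 0, 0], "twist": 0}, {"dp": [3, 0, 0], "twist": 0}, {"dp": [3.2, 0, -3], "twist": 0}, {"dp": [3.2, 0, -6.5], "twist": 0}, {"dp": [3.2, 0, -10], "twist": 0}, {"dp": [6, 0, -14], "twist": 0}, {"dp": [9, 0, -17], "twist": 0}, {"dp": [12, 0, -20], "twist": 0}, {"dp": [15, 0, -22], "twist": 0}, {"dp": [18, 0, -22], "twist": 0}]'

```text
t: 19.2
tcp_pos: [332.2, 139.5, 257.0]
tool_rot: [-0.389, 3.111, -0.0]
force: [-0.8, -0.1, -0.3]
width: 70.2
gripper_force: 0.0
```

Run:
```python
from plan import *
state(); im=save("scene","s7.png"); t=save("top","t7.png")
cv2.imwrite("pics/c7.png",np.hstack([cv2.resize(im[110:260,230:380],(400,400),interpolation=2),cv2.resize(t[150:270,210:330],(400,400),interpolation=2)])[:,:,::-1])
r=optics.silhouettes("top","box")[:1]
for q in r: 
    c=max(cv2.findContours(q["pixels"].astype(np.uint8),0,2)[0],key=cv2.contourArea); R=cv2.minAreaRect(c); print(q["confidence"],R)
    print([inB(w).round(1) for w in toplane("top",cv2.boxPoints(R)[:,::-1],68)])
```

```text
t 19.2 tcp board [-181.4  118.7  257. ] cmd [ -0.9 118.9  34.8] F board [-0.8  0.1 -0.3] w 70.2
0.75 ((267.7720947265625, 210.4065704345703), (28.515396118164062, 57.88969421386719), 76.75948333740234)
[array([ 77.9, 190.5,  68. ]), array([77.8, 50.1, 68. ]), array([ 8.1, 50.2, 68. ]), array([  8.6, 190.2,  68. ])]
```

View pics/c7.png

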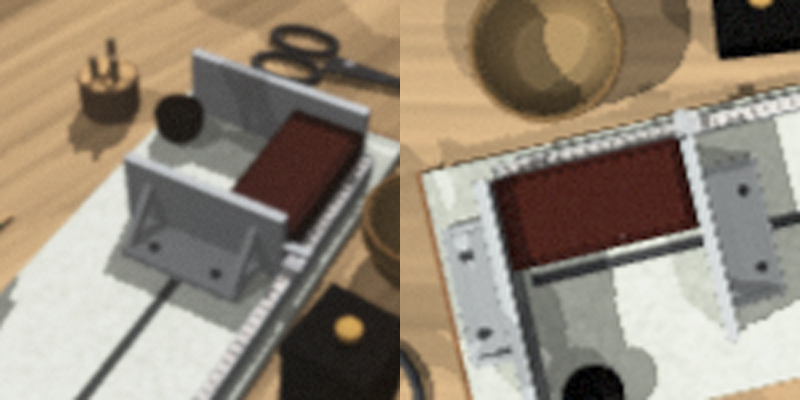

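The box lies flush: fence side x about 78 within calibration, y from 50 to 190. The head is at its left end and the jaw against its right, at (600,200) in the top view. The pot is untouched and the hand is away.

```bash
python3 -c "
from plant import env; print(env.finish_job())"
```

```text
the job is handed in; nothing more can be done
None
```

I handed the job in at about 19 s: by force and camera checks, the box is flush along the fence and against the head plate, the jaw is resting on its other end, and the hand is clear; the hand-in call returned no verdict.

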